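# Lock a spring-channel nut in the bench rail against its buffer

## Task

Pick up the winged steel nut and lower its bar foot through the slot of the rail at the free stretch left of the end stop, wing along the rail. Without turning it, slide it gently along the slot until its collar has pushed the stop's spring buffer in by about 5 mm, then press it down against the sprung floor, give it a quarter turn clockwise (seen from above) and let it rise, so that it is caught under the lips, wing across the rail, with the buffer still pushed in by about that much. Never force the nut or drive the buffer to its end, and leave the little beaker and the dropper bottle where they stand.

Things in the scene. Friction and masses are not known exactly. Their poses are not given: they have to be found in the camera images.
- nut_center (a point): Centre, 37 mm up, of the loose steel channel nut: 74 mm tall, about 0.13 kg, standing on its foot. z up, y along wing and foot bar, x across. Flat wing 12 (x) x 40 (y) mm, 34 to 74 mm up. Grip it across the 12 mm with the fingertips 44 mm or more above the underside, or they meet the end stop after the turn. Half a turn about z makes no difference to the nut.
- nut_foot (a point): Centre of the underside of the same nut; same axes. From below: bar foot 19 (x) x 34 (y) x 8 mm, lowest 2 mm stepped in, two opposite corners cut away so that in the rail it turns only clockwise (seen from above); square key 19 x 19 mm, 8 to 12 mm up; shank 14 mm thick; round collar 40 mm across, 24 to 30 mm up; boss 18 mm across below the wing.
- rail: Fixed aluminium strut 41 (x) x 260 (y) x 41 (z) mm; origin at the centre of its underside, on the table. A 22 mm slot runs along the middle of its top; the lips beside it are 2.5 mm thick and hang down to 34 mm above the table; inner width 36 mm. At the end the nut's bar bears on the lips from below: foot 26 mm up, key between the lips. Keep nut forces on it below 35 N.
- rail_entry (a point): Middle of the slot at the rail's top face (41 mm up), 60 mm from the rail's middle towards its +y (left) end: the free stretch where the nut goes in. Axes as the rail's.
- rail_floor (a point): Middle of the sprung floor strip in the rail, its top 29 mm up when free (fixed point). It yields to 4 N plus 0.8 N per mm and ends after 12 mm. A nut resting on it has its bar between the lips and cannot turn; pressed down 7.5 to 11 mm (10 to 13 N) it can, and comes up against the walls just past a quarter turn. Let go, it rises until the lips catch it.
- buffer (a joint): How far the end stop's sprung buffer is pushed in towards the rail's -y (m; 0 free, 0.013 at its end); 2 N to start, then 0.3 N per mm. The stop, a dark clamp across the rail, top 54 mm up, buffer face 26 mm wide and 43.5 to 55.5 mm up, sits somewhere new each time and is not measured: free face 50 to 105 mm from rail_entry towards -y. Feel for it.
- beaker: Small empty glass beaker, 53 mm across, 64 mm tall, standing in front of the rail; origin at the centre of its underside. Leave alone.
- dropper: Brown dropper bottle, 37 mm across, 102 mm tall, standing behind the rail; origin at the centre of its underside. Leave alone.
Not all that is in view belongs to the job. What is shaped like the part that bears nut_center but purple or yellow is not meant.

How it is judged:
On the way, in this order (a step that is already met when the one before it is completed fails the run):
1. the nut's foot is through the slot, wing along the rail, the buffer not yet touched (z of nut_foot in the frame of rail between 0.012 and 0.033 m and x of nut_foot in the frame of rail between -0.004 and 0.004 m and angle between the y axis of nut_foot and the y axis of rail, either way round below 0.2 rad and value of joint buffer below 0.001 m), for 0.2 s.
2. still unturned in the slot, the nut has pushed the buffer in by 2 to 9 mm (z of nut_foot in the frame of rail below 0.034 m and angle between the y axis of nut_foot and the y axis of rail, either way round below 0.2 rad and value of joint buffer between 0.002 and 0.009 m), for 0.2 s.
At the end, for the whole second after the job is handed in: The nut is at rest in the rail, upright within 0.08 rad, wing across the rail within 0.22 rad, risen against the lips (foot 23.5 to 27.5 mm above the rail's underside), within 4 mm of the slot's middle, its collar holding the buffer 2 to 9 mm in (angle between the y axis of nut_foot and the x axis of rail, either way round below 0.22 rad and angle between nut_foot's own z axis and vertical below 0.08 rad and z of nut_foot in the frame of rail between 0.0235 and 0.0275 m and x of nut_foot in the frame of rail between -0.004 and 0.004 m and value of joint buffer between 0.002 and 0.009 m and linear speed of nut below 0.02 m/s); the robot touches nothing.
It fails at once if the nut is forced against the rail with more than 35 N (contact force between nut and rail above 35 N).
It fails at once if the buffer is driven to its end (more than 11 mm) (value of joint buffer above 0.011 m).
It fails at once if the beaker is moved by more than 20 mm (distance of beaker from where it was at the start of the episode above 0.02 m).
It fails at once if the dropper bottle is moved by more than 20 mm (distance of dropper from where it was at the start of the episode above 0.02 m).
It also fails if it takes over 64 s, if anything falls off the work surface, if the arm or the gripper's body presses on something with over 40 N, if the wrist force passes 120 N, or if a joint passes its speed limit or range.

## Robot

A 7-joint arm with a two-finger parallel gripper is mounted at the origin on a cart in front of the work surface, level with it; the furniture and walls round the work are solid. World frame = base frame: x ahead of the robot, y to its left, z up, the work surface at z = 0. Lengths are in m, angles in rad, forces in N, time in s.
With the tool pointing down it reaches from about 0.425 to 1.025 m from the base axis. Payload 3.6 kg.
Tool frame: the origin (TCP) lies where the fingers leave the gripper's body, on its centre line; the fingertips stand 73 mm ahead of it and the grasp point (between the pads) lies 54 mm ahead of it; z points along the fingers, y is the line along which they close (so a half turn about z gives the same grasp; the last joint's range is limited). The gripper opens to 85 mm and grips with 20 to 120 N. Pads are 22 mm wide; open, the fingers measure 114 mm over their backs; the gripper's body (76 mm by 85 mm) begins 54 mm behind the grasp point. The pads swing forward as they close: fully open they stand 13 mm farther back than shut.
Start: joints at [1.228, 0.591, 0.048, 1.609, -0.033, 0.943, -0.034], TCP at [0.179, -0.703, 0.304] pointing down, gripper open.
Joint ranges: [-2.69, 2.69], [-0.47, 2.24], [-1.27, 1.36], [0.19, 2.51], [-1.53, 4.68], [0.08, 2.07], [-3.09, 3.09]. Speed limits (rad/s): [2.57, 2.57, 3.14, 3.14, 3.14, 3.14, 3.14].

## Interface

Orientations are given as a rotation vector (axis times angle).
In Python, from workcell import read_state, camera, finish_job gives the robot as it stands. The module is installed in compiled form; this text tells all that it offers.
- The arm moves only by the shell command python3 -m pendant 'ROWS' [OPENING]. ROWS is text: rows parted by semicolons, each of 4 numbers parted by spaces: the shift along the tool's x, y, z in cm, then the turn about the tool's z in degrees. In form: dx dy dz roll; .... A call has exactly 5 rows; each row is the pose to reach, as a shift and turn from the pose commanded when the call began, along the tool's axes at that moment; what a row does not reach only later rows make up. A row lasts 1/12 s, in which the tool goes at most 41.7 mm and 7.16 degrees, less where a joint would pass 70% of its speed; a pose out of reach is approached as far as the arm can. A call with a gripper value outside its range is refused whole. OPENING is the opening, from 0 (shut) to 1 (fully open), set as the call begins (- or left out, the last holds). The fingers move at their own pace and stop on an object; the grip force is fixed at half the most. Time passes only in rows, so rows that repeat a pose let the fingers close, or fill a call up. It gives the time, the measured TCP pose, the force, the opening and the grip force at its end, in the units of the state.
- read_state(): the state, without advancing time (a new reading comes with each control period).
- camera(name): name is "scene" or "top" or "wrist"; returns a dict with "color" (480x640x3 uint8, red, green, blue), "depth" (480x640 float32, m along the optical axis (not along the pixel's ray), 0 where there is no reading), "fx", "fy", "cx", "cy" (pixels), "rvec" (rotation vector, rad) and "tvec" (3), from world to camera coordinates, as OpenCV has them. Camera axes: x right, y down, z forward; pixel columns grow to the right and rows downward; lengths in m; the calibration is good to about 2 mm. A picture is of the moment at which its call begins.
- finish_job(): hands the job in; it is judged then, once.
The state is a dict: "time": time; "qpos": joint angles; "joint_velocities": joint speeds; "tau": joint torques, N m; "tool_pos": TCP position; "orientation": TCP orientation; "contact_force": force on the tool from outside, world axes, zero at the start; "moment": the same for the moment, N m; "gripper_width": opening from 0.0 (shut) to 1.0 (fully open); "grip_force": force on a finger pad.
Only numpy, scipy, OpenCV 4.12 (cv2) and the standard library are available. Lean on these libraries where they do the work, as an engineer would, in place of code of your own. Each camera call takes 0.05 s, during which the arm holds its last target. There are 200 camera calls.

## Working session

There is one attempt and no reset: what is moved stays moved. The work goes in short steps, Python scripts to look and compute and a shell command to move; the robot and the scene stay as the last step left them, time stands still between calls to the robot, and variables do not carry over. Pictures are saved under pics/ and viewed, at most 10 in all, crops included, and the job is handed in when it is done.

```bash
mkdir -p pics
cat > h.py <<'E'
import numpy as np, cv2
from scipy.spatial.transform import Rotation as R
from workcell import read_state, camera, finish_job
def get(n):
    c=camera(n); np.savez('%s.npz'%n,**c); return c
def load(n): return dict(np.load('%s.npz'%n))
def save(c,f,crop=None,s=1):
    im=c['color'][:,:,::-1]
    if crop: x0,y0,x1,y1=crop; im=im[y0:y1,x0:x1]
    cv2.imwrite('pics/'+f,cv2.resize(im,None,fx=s,fy=s,interpolation=cv2.INTER_CUBIC))
def plane(c,u,v,z):
    Rm=R.from_rotvec(np.ravel(c['rvec'])).as_matrix(); o=-Rm.T@np.ravel(c['tvec'])
    d=Rm.T@np.array([(u-c['cx'])/c['fx'],(v-c['cy'])/c['fy'],1]); return o+d*(z-o[2])/d[2]
def cloud(c):
    v,u=np.mgrid[:480,:640]; d=c['depth']
    P=np.stack([(u-c['cx'])/c['fx']*d,(v-c['cy'])/c['fy']*d,d],-1)
    Rm=R.from_rotvec(np.ravel(c['rvec'])).as_matrix(); return (P-np.ravel(c['tvec']))@Rm
E
python3 - <<'E'
from h import *
for n in('scene','top'):
    c=get(n); save(c,n+'1.png'); Rm=R.from_rotvec(np.ravel(c['rvec'])).as_matrix(); print(n,-Rm.T@np.ravel(c['tvec']),c['fx'])
s=read_state(); print(s); print(R.from_rotvec(s['orientation']).as_matrix())
E
```

```text
scene [0.00345894 0.46104292 0.65249212] 483.55709584651925
top [ 0.4742335  -0.01385903  0.89638217] 444.1615365932766
{'time': 0.1, 'qpos': array([ 1.2284939 ,  0.59206162,  0.0482989 ,  1.60969376, -0.03330838,
        0.94270811, -0.03366193]), 'joint_velocities': array([ 0.00072595, -0.00153832,  0.00077986, -0.00206222,  0.00073813,
       -0.00183089,  0.00015248]), 'tau': array([ 4.69060251e-03, -5.49994004e+01,  1.55312307e+00, -1.98824680e+01,
        9.72106500e-03,  3.83551655e-03, -1.09263971e-05]), 'tool_pos': array([ 0.17840109, -0.70208879,  0.30283036]), 'orientation': array([-3.11527359e+00, -3.89741994e-01,  5.69142313e-04]), 'contact_force': array([-0.30629089,  0.04832443,  0.51823091]), 'moment': array([-0.01506043, -0.00115817, -0.03671455]), 'grip_force': 0.0, 'gripper_width': 0.998123005454094}
[[ 9.69178933e-01  2.46357100e-01 -6.12252620e-04]
 [ 2.46357838e-01 -9.69176930e-01  1.97323106e-03]
 [-1.07261632e-04 -2.06324721e-03 -9.99997866e-01]]
```

View pics/scene1.png

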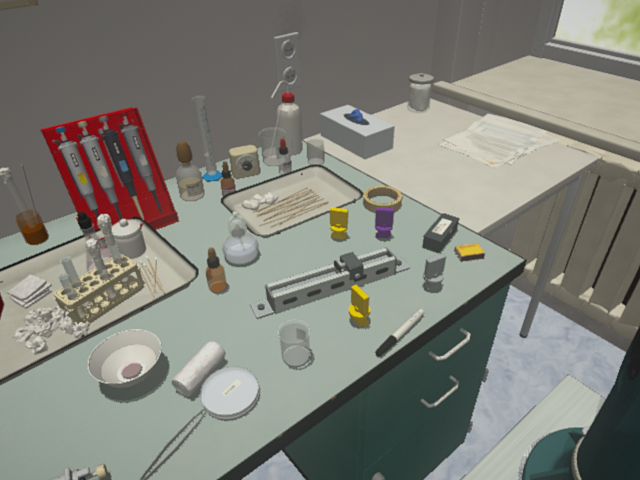

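View pics/top1.png

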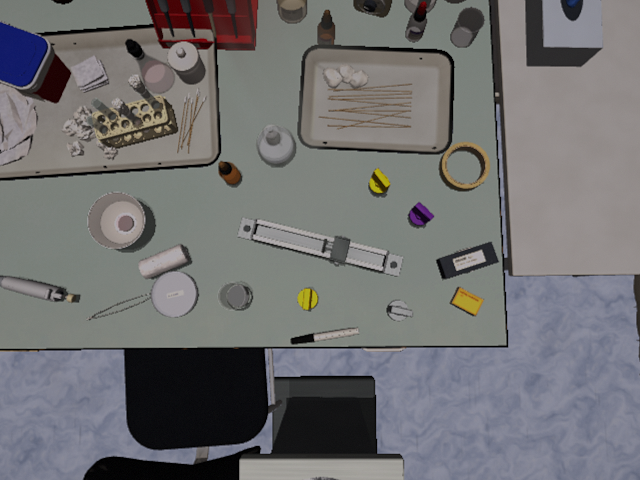

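Candidates in top: grey (399,310), yellow (308,298) and (379,181), purple (421,214). The grey one fits, since it is steel and the others have the excluded colours. I'll confirm it in an enlarged crop.

Run:
```python
from h import *
c=load('top'); save(c,'c1.png',(230,205,430,335),4)
P=cloud(c)
z=P[...,2]; 
for n,(u0,v0,u1,v1),lo,hi in(('wing',(370,285,430,340),.06,.085),('nutall',(370,285,430,340),.02,.085),('rail',(235,210,410,285),.036,.046),('stop',(300,215,380,280),.049,.06)):
    m=np.zeros(z.shape,bool); m[v0:v1,u0:u1]=1; m&=(z>lo)&(z<hi)
    q=P[m]; 
    if len(q)<5: print(n,len(q)); continue
    r=cv2.minAreaRect(q[:,:2].astype(np.float32)); w,V=np.linalg.eigh(np.cov(q[:,:2].T)); a=V[:,1]
    print(n,len(q),q.mean(0),np.median(q[:,2]),r,'ang',np.degrees(np.arctan2(a[1],a[0])))
```

```text
wing 152 [ 0.43414133 -0.14851107  0.07362029] 0.07395161485529475 ((0.433857262134552, -0.1494177281856537), (0.04005427286028862, 0.011852427385747433), 76.99178314208984) ang 76.90431802314599
nutall 375 [ 0.43426161 -0.1479073   0.04851187] 0.0324317232514786 ((0.43396666646003723, -0.1489260047674179), (0.038664352148771286, 0.03863789141178131), 39.08985137939453) ang 77.66752241712003
rail 1307 [0.56198988 0.00401108 0.04108639] 0.0411416363927988 ((0.5597077012062073, 0.0009996294975280762), (0.26846978068351746, 0.05639340728521347), 77.50519561767578) ang 75.3182811095936
stop 452 [ 0.55194118 -0.03502306  0.05410849] 0.05411457041891906 ((0.5535354614257812, -0.02982099913060665), (0.04754170402884483, 0.04737606644630432), 75.2098159790039) ang 169.55703865382543
```

View pics/c1.png

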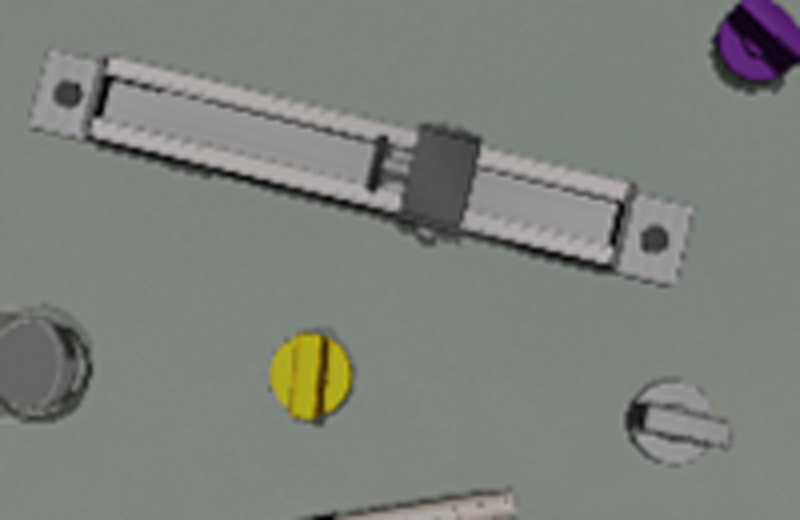

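The crop confirms it: the grey steel nut is at crop (680,422), top pixel (400,310), with its wing near-parallel to the rail. The buffer face is at crop (380,165).

```bash
cat > rail.py <<'E'
from h import *
def rail(c,m):
    P=cloud(c); z=P[...,2]; m=m&(z>.0385)&(z<.0435); q=P[m][:,:2]
    a=np.radians(76.5); o=np.array([.56,.001])
    for i in range(6):
        d=np.array([np.cos(a),np.sin(a)]); n=np.array([d[1],-d[0]])
        s=(q-o)@d; t=(q-o)@n
        g=(abs(t)<.026)&((abs(s+.03)>.04)); s,t=s[g],t[g]
        # edges per bin
        b=np.arange(-.12,.121,.012); S=[];T=[]
        for k in range(len(b)-1):
            w=(s>=b[k])&(s<b[k+1])
            if w.sum()>10 : S.append((b[k]+b[k+1])/2); T.append((np.percentile(t[w],3)+np.percentile(t[w],97))/2)
        p=np.polyfit(S,T,1); a-=np.arctan(p[0]); o=o+n*p[1]
        lo,hi=np.percentile(s,[.5,99.5]); o=o+d*(lo+hi)/2
    return o,np.degrees(a),hi-lo,np.ptp(t),np.std(np.array(T)-np.polyval(p,S)),d,n,q
if __name__=='__main__':
    c=load('top'); m=np.zeros((480,640),bool); m[210:285,235:410]=1
    o,a,L,W,sd,d,n,q=rail(c,m); print('top',o,a,L,W,sd,'entry',o+.06*d)
    c=load('scene'); m=np.zeros((480,640),bool); m[235:320,240:420]=1
    o,a,L,W,sd,d,n,q=rail(c,m); print('scene',o,a,L,W,sd,'entry',o+.06*d)
    P=cloud(c); w=np.zeros((480,640),bool); w[250:295,415:450]=1; w&=(P[...,2]>.06)&(P[...,2]<.08); r=cv2.minAreaRect(P[w][:,:2].astype(np.float32)); print(w.sum(),r)
E
python3 rail.py
```

```text
top [0.56150846 0.00072748] 75.36335192812771 0.26662968901363127 0.0413164255552531 0.0001960732934035237 entry [0.57666976 0.05878035]
scene [ 0.56230489 -0.00083221] 75.28434661528019 0.2669606293866479 0.04462756014314696 0.0003078435938284098 entry [0.57754622 0.0571997 ]
188 ((0.4346306324005127, -0.1506972461938858), (0.0410778783261776, 0.014568155631422997), 78.33209991455078)
```

```bash
cat > to.py <<'E'
import sys
from h import *
x,y,z,a=map(float,sys.argv[1:5]) # TCP target, a = world angle of tool y axis (deg)
s=read_state(); M=R.from_rotvec(s['orientation']).as_matrix()
d=M.T@(np.array([x,y,z])-s['tool_pos'])*100
cur=np.degrees(np.arctan2(M[1,1],M[0,1])); roll=-((a-cur+180)%360-180)
print('t %.2f'%s['time'],'tcp',s['tool_pos'].round(4),'yang %.2f'%cur,'tilt',M[:2,2].round(4),'F',s['contact_force'].round(1),'q7 %.2f'%s['qpos'][6],'go: %.2f %.2f %.2f %.1f'%(*d,roll))
E
python3 to.py 0.434 -0.150 0.26 -13
```

```text
t 0.10 tcp [ 0.1784 -0.7021  0.3028] yang -75.74 tilt [-0.0006  0.002 ] F [-0.3  0.   0.5] q7 -0.03 go: 38.37 -47.20 4.38 -62.7
```

```bash
python3 -m pendant '2 -2.4 0 -5; 4.2 -5.2 0 -12; 6.5 -8 0 -18; 9 -11 0 -24; 11 -13.5 0 -30'; python3 to.py 0.434 -0.150 0.26 -13
```

```text
time: 0.52
tool_pos: [0.253, -0.5417, 0.3034]
orientation: [-2.905, -1.192, -0.001]
contact_force: [0.5, 0.5, 1.4]
gripper_width: 1.002
grip_force: 0.0
t 0.52 tcp [ 0.253  -0.5417  0.3034] yang -45.37 tilt [-0.0001  0.002 ] F [0.5 0.5 1.4] q7 0.21 go: 40.40 -15.16 4.41 -32.4
```

```bash
python3 -m pendant '3.7 -1.4 0 -5; 7.4 -2.8 0 -10; 11.1 -4.2 0 -16; 14.8 -5.6 0 -22; 18.5 -7 0 -28' | head -1; python3 to.py 0.434 -0.150 0.26 -13
```

```text
time: 0.93
t 0.93 tcp [ 0.3357 -0.3636  0.3038] yang -17.46 tilt [-0.0004  0.0001] F [ 0.9 -0.  -0.2] q7 0.29 go: 23.32 2.97 4.37 -4.5
```

```bash
python3 -m pendant '3.7 0.5 0 -1; 7.5 1 0 -2; 11.5 1.5 1 -3; 15.5 2 2 -4.4; 19 2.4 3 -4.4' | head -1; python3 -m pendant '2.5 0.3 0.7 0; 4.3 0.6 1.4 0; 4.3 0.6 1.4 0; 4.3 0.6 1.4 0; 4.3 0.6 1.4 0' | head -1; python3 to.py 0.434 -0.150 0.26 -13
python3 - <<'E'
from h import *
c=get('wrist'); save(c,'w1.png'); P=cloud(c); z=P[...,2]
m=((z>.06)&(z<.085)&(abs(P[...,0]-.434)<.03)&(abs(P[...,1]+.15)<.035)); print(m.sum(), cv2.minAreaRect(P[m][:,:2].astype(np.float32)),P[m].mean(0))
E
```

```text
time: 1.35
time: 1.77
t 1.77 tcp [ 0.4317 -0.1521  0.2598] yang -13.39 tilt [-0.0007 -0.0004] F [-0.1  0.4 -0.2] q7 -0.21 go: 0.26 0.18 -0.02 -0.4
1185 ((0.43585363030433655, -0.15137773752212524), (0.039640702307224274, 0.011766365729272366), 76.6045913696289) [ 0.43610007 -0.15010041  0.07305419]
```

View pics/w1.png

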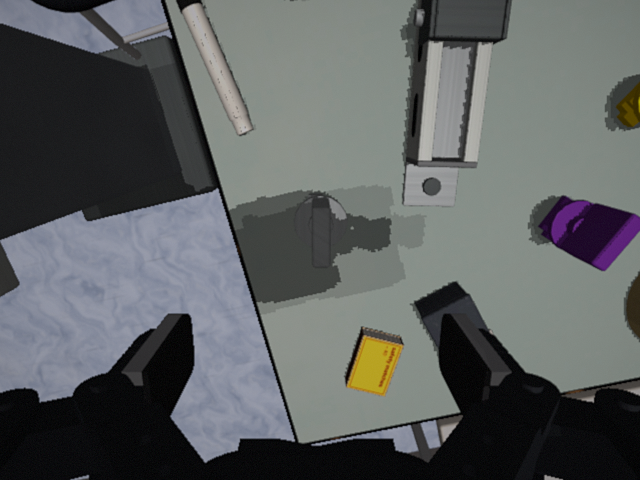

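The wrist view shows the nut wing at (321,232) directly ahead of the gripper, with the fingers clear. Its estimate agrees within 2 mm, so I descend and grip.

```bash
python3 to.py 0.435 -0.1505 0.12 -13.3; python3 -m pendant '0.25 0.28 3 0; 0.25 0.28 6 0; 0.25 0.28 9 0; 0.25 0.28 12 0; 0.25 0.28 14 0' | head -1; python3 -m pendant '0 0 0 0; 0 0 0 0;0 0 0 0;0 0 0 0;0 0 0 0' |head -1;python3 to.py 0.435 -0.1505 0.12 -13.3
```

```text
t 1.82 tcp [ 0.4316 -0.1526  0.26  ] yang -13.46 tilt [-0.0004 -0.0006] F [ 0.8  0.2 -0.5] q7 -0.21 go: 0.29 0.29 14.00 -0.2
time: 2.23
time: 2.65
t 2.65 tcp [ 0.436  -0.1502  0.1213] yang -13.39 tilt [ 0.0029 -0.0007] F [-0.1  0.8  0.1] q7 -0.38 go: -0.06 -0.09 0.13 -0.1
```

```bash
python3 -m pendant '0 0 0.1 0; 0 0 0.1 0;0 0 0.1 0;0 0 0.1 0;0 0 0.1 0' 0 |head -1; python3 -m pendant '0 0 0 0; 0 0 0 0;0 0 0 0;0 0 0 0;0 0 0 0' ;python3 to.py 0.435 -0.1505 0.12 -13.3
```

```text
time: 3.07
time: 3.48
tool_pos: [0.4354, -0.1496, 0.119]
orientation: [2.464, 1.948, -0.0]
contact_force: [-0.5, 0.8, 4.5]
gripper_width: 0.127
grip_force: 59.0
t 3.48 tcp [ 0.4354 -0.1496  0.119 ] yang -13.33 tilt [ 0.0001 -0.0001] F [-0.5  0.8  4.5] q7 -0.38 go: -0.10 -0.02 -0.10 -0.0
```

```bash
python3 -m pendant '0 0 -3 0; 0 0 -6 0;0 0 -9 0;0 0 -11 0;0 0 -11 0' |head -1;python3 to.py 0.577 0.0585 0.23 -14.65
```

```text
time: 3.9
t 3.90 tcp [ 0.437  -0.1501  0.232 ] yang -13.38 tilt [ 0.0067 -0.0019] F [-0.4 -0.3 -1.6] q7 -0.27 go: 23.53 8.79 0.25 1.3
```

```bash
python3 -m pendant '2.5 1 0 0.3; 6 2.2 0 0.6;10 3.6 0 1.3;14 5.1 0 1.3;17 6.3 0 1.3' |head -1;python3 -m pendant '3 1.2 0 0;5 1.8 0 0;6.4 2.4 0 0; 6.4 2.4 0 0; 6.4 2.4 0 0' |head -1;python3 -m pendant '0 0 0 0; 0 0 0 0;0 0 0 0;0 0 0 0;0 0 0 0' |head -1;python3 to.py 0.577 0.0585 0.23 -14.65
python3 - <<'E'
from h import *
for n in('scene','top','wrist'): c=get(n); save(c,n+'2.png')
E
```

```text
time: 4.32
time: 4.73
time: 5.15
t 5.15 tcp [0.575  0.0562 0.229 ] yang -14.71 tilt [-0.0001 -0.0004] F [ 0.4  0.5 -1.3] q7 -0.68 go: 0.27 0.13 -0.10 -0.1
```

View pics/scene2.png

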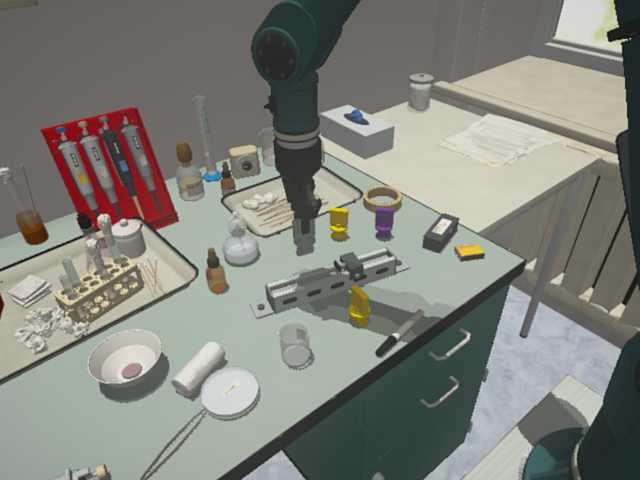

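View pics/wrist2.png

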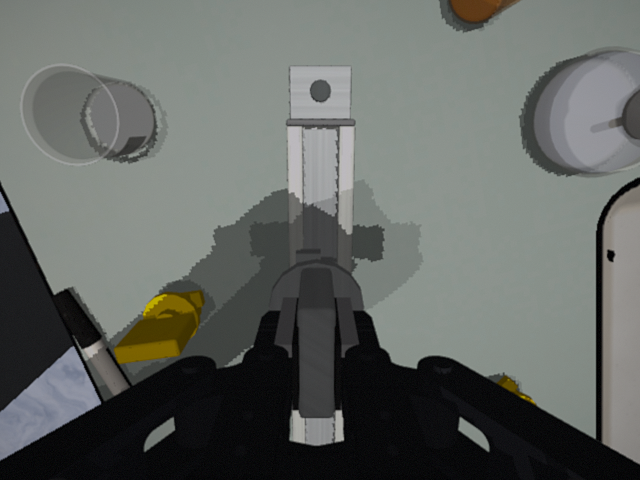

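The wrist view shows the wing over the slot, nut centre near column 318 and slot centre near 321, aligned along the rail. I'll measure the remaining lateral offset numerically.

```bash
cat > off.py <<'E'
from h import *
c=load('wrist'); P=cloud(c); M=R.from_rotvec(read_state()['orientation']).as_matrix(); t=read_state()['tool_pos']
Q=(P-t)@M; z=P[...,2]; v,u=np.mgrid[:480,:640]
print('fx',c['fx'],c['cx'])
# rail top surface in tool coords, per-row edges
g=(z>.036)&(z<.046)&(u>270)&(u<375)
for r in(130,150,170,190,220,250):
    w=g[r]; y=Q[r][w][:,1]*1000; print(r,'rail x %.1f'%(Q[r][w][:,0].mean()*1000),'edges',y.min().round(2),y.max().round(2),'mid',((y.min()+y.max())/2).round(2), 'z',np.median(z[r][w]).round(4))
g=(Q[...,2]>.03)&(Q[...,2]<.054)&(u>290)&(u<345)&(v>300)&(v<420)
q=Q[g]*1000
print('wing',len(q),'z',np.percentile(q[:,2],[5,50,95]),'y',np.percentile(q[:,1],[1,50,99]),'x',np.percentile(q[:,0],[1,99]))
m=(Q[...,2]>.082)&(Q[...,2]<.1)&(v>240)&(v<300)&(u>260)&(u<375)
q=Q[m]*1000; print('collar',len(q),np.percentile(q[:,2],50),'y',q[:,1].min(),q[:,1].max(),'x',q[:,0].max(),q[:,0].min())
E
python3 off.py
```

```text
fx 415.92349049618014 316.17388151075465
130 rail x 67.5 edges -16.61 23.51 mid 3.45 z 0.0404
150 rail x 55.9 edges -16.88 23.88 mid 3.5 z 0.0404
170 rail x 43.8 edges -16.58 23.4 mid 3.41 z 0.0404
190 rail x 31.6 edges -16.73 23.72 mid 3.5 z 0.0408
220 rail x 12.5 edges -16.42 23.49 mid 3.53 z 0.0409
250 rail x -7.6 edges -16.83 23.45 mid 3.31 z 0.0403
wing 5779 z [35.26851055 45.40694751 48.42713725] y [-6.36464575  1.12097046  8.85660052] x [-20.81422082  17.62189939]
collar 1794 89.63542183224476 y -18.361370972033857 19.949340454618845 x 17.65437733396679 1.0269955575191372
```

```bash
python3 -m pendant '0.2 0.25 1 0; 0.2 0.25 2.5 0;0.2 0.25 4 0;0.2 0.25 5 0;0.2 0.25 5.5 0' |head -1;python3 -m pendant '0 0 0 0;0 0 0 0;0 0 0 0;0 0 0 0;0 0 0 0' |head -1;python3 to.py 0.578 0.058 0.15 -14.65
python3 - <<'E'
from h import *
c=get('wrist'); save(c,'wrist3.png')
E
python3 off.py
```

```text
time: 5.72
time: 6.13
t 6.13 tcp [0.5786 0.0585 0.1746] yang -14.65 tilt [0.0014 0.0002] F [ 0.   0.3 -2. ] q7 -0.72 go: -0.07 -0.05 2.46 0.0
fx 415.92349049618014 316.17388151075465
130 rail x 68.6 edges -19.44 20.69 mid 0.63 z 0.0406
150 rail x 59.4 edges -19.67 21.06 mid 0.7 z 0.0407
170 rail x 49.9 edges -19.51 20.61 mid 0.55 z 0.0407
190 rail x 40.2 edges -19.73 21.12 mid 0.69 z 0.0408
220 rail x 25.1 edges -19.8 20.99 mid 0.59 z 0.0403
250 rail x 9.3 edges -19.56 20.86 mid 0.65 z 0.0405
wing 5777 z [35.13145384 45.29553814 48.46762834] y [-6.2495117   1.22187565  8.96544064] x [-20.61916436  17.8679563 ]
collar 1791 89.54100987413815 y -18.357895230090477 20.013728415765524 x 18.06959639517541 0.9000004612901178
```

View pics/wrist3.png

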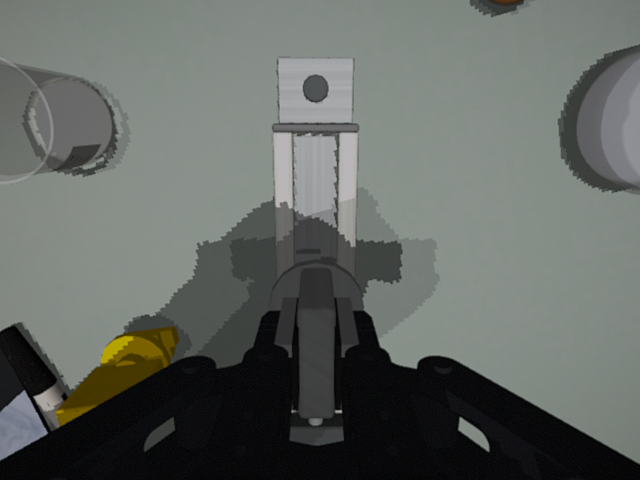

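The nut is centred on the slot (rail edges 275–357, nut centre about 317), with the offset under 0.5 mm. I lower it gently.

```bash
python3 -m pendant '0 -0.03 0.6 0; 0 -0.03 1.1 0;0 -0.03 1.3 0;0 -0.03 1.5 0;0 -0.03 1.6 0' |sed -n '1,2p;4p';python3 -m pendant '0 0 0.1 0;0 0 0.2 0;0 0 0.3 0;0 0 0.4 0;0 0 0.4 0' |sed -n '1,2p;4p'; python3 to.py 0.578 0.058 0.149 -14.65
```

```text
time: 6.6
tool_pos: [0.5777, 0.0585, 0.1573]
contact_force: [0.6, 0.4, -1.6]
time: 7.02
tool_pos: [0.5779, 0.0585, 0.1538]
contact_force: [-0.2, 0.1, -2.7]
t 7.02 tcp [0.5779 0.0585 0.1538] yang -14.65 tilt [-0.0002 -0.    ] F [-0.2  0.1 -2.7] q7 -0.73 go: -0.04 0.02 0.48 0.0
```

```bash
python3 -m pendant '0 0 0.1 0;0 0 0.2 0;0 0 0.3 0;0 0 0.4 0;0 0 0.4 0' |sed -n '1,2p;4p';python3 -m pendant '0 0 0.1 0;0 0 0.15 0;0 0 0.15 0;0 0 0.15 0;0 0 0.15 0' |sed -n '1,2p;4p'
```

```text
time: 7.43
tool_pos: [0.5778, 0.0584, 0.1497]
contact_force: [-0.4, -0.4, -1.6]
time: 7.85
tool_pos: [0.578, 0.0585, 0.1484]
contact_force: [0.1, -0.1, -1.5]
```

Run:
```python
from h import *
c=load('top'); a=np.radians(75.35); d=np.array([np.cos(a),np.sin(a)])
p=plane(c,230+369/4,205+162/4,.055)[:2]+[.0015,0]; t=read_state()['tool_pos'][:2]
print(p,'gap collar-face mm',((t-p)@d-.020)*1000)
```

```text
[ 0.55992358 -0.00634118] gap collar-face mm 47.274790589980036
```

```bash
python3 -m pendant '-0.4 0 0 0;-0.9 0 0 0;-1.4 0 0 0;-1.9 0 0 0;-2.3 0 0 0' |sed -n '1,2p;4p';python3 -m pendant '-0.4 0 0 0;-0.8 0 0 0;-1.1 0 0 0;-1.3 0 0 0;-1.3 0 0 0' |sed -n '1,2p;4p';  python3 to.py 0.5658 0.0120 0.1482 -14.65
```

```text
time: 8.27
tool_pos: [0.5718, 0.035, 0.1483]
contact_force: [-0.5, -0.6, -1.7]
time: 8.68
tool_pos: [0.5687, 0.023, 0.1484]
contact_force: [-0.1, 0.3, -1.9]
t 8.68 tcp [0.5687 0.023  0.1484] yang -14.68 tilt [-0.0002 -0.0003] F [-0.1  0.3 -1.9] q7 -0.69 go: -1.14 0.00 0.02 -0.0
```

```bash
for k in 1 2 3; do python3 -m pendant '-0.1 0 0 0;-0.2 0 0 0;-0.2 0 0 0;-0.2 0 0 0;-0.2 0 0 0' |sed -n '1,2p;4p'; done
```

```text
time: 9.1
tool_pos: [0.5684, 0.0219, 0.1484]
contact_force: [-0.0, 0.9, -2.1]
time: 9.52
tool_pos: [0.5678, 0.0198, 0.1484]
contact_force: [0.2, 0.5, -1.5]
time: 9.93
tool_pos: [0.5673, 0.0178, 0.1484]
contact_force: [-0.7, 0.2, -1.2]
```

```bash
for k in 1 2; do python3 -m pendant '-0.05 0 0 0;-0.1 0 0 0;-0.1 0 0 0;-0.1 0 0 0;-0.1 0 0 0' |sed -n '1,2p;4p'; done
```

```text
time: 10.35
tool_pos: [0.5671, 0.0169, 0.1484]
contact_force: [0.3, 0.2, -1.9]
time: 10.77
tool_pos: [0.5668, 0.0159, 0.1484]
contact_force: [-0.4, 0.6, -1.6]
```

```bash
for k in 1 2 3; do python3 -m pendant '-0.05 0 0 0;-0.1 0 0 0;-0.1 0 0 0;-0.1 0 0 0;-0.1 0 0 0' |sed -n '1,2p;4p'; done
```

```text
time: 11.18
tool_pos: [0.5666, 0.0149, 0.1484]
contact_force: [0.3, 0.3, -1.8]
time: 11.6
tool_pos: [0.5663, 0.014, 0.1484]
contact_force: [-1.1, -0.9, -2.0]
time: 12.02
tool_pos: [0.566, 0.013, 0.1484]
contact_force: [0.2, -0.8, -0.6]
```

```bash
for k in 1 2 3; do python3 -m pendant '-0.05 0 0 0;-0.1 0 0 0;-0.1 0 0 0;-0.1 0 0 0;-0.1 0 0 0' |sed -n '1,2p;4p'; done
```

```text
time: 12.43
tool_pos: [0.5659, 0.0124, 0.1484]
contact_force: [0.1, 1.4, -1.6]
time: 12.85
tool_pos: [0.5657, 0.0114, 0.1485]
contact_force: [0.0, 1.7, -1.7]
time: 13.27
tool_pos: [0.5654, 0.0102, 0.1484]
contact_force: [0.8, 3.2, -0.9]
```

```bash
for k in 1 2; do python3 -m pendant '-0.05 0 0 0;-0.12 0 0 0;-0.12 0 0 0;-0.12 0 0 0;-0.12 0 0 0' |sed -n '1,2p;4p'; done;  python3 -m pendant '0 0 0 0;0 0 0 0;0 0 0 0;0 0 0 0;0 0 0 0' |sed -n '1,2p;4p'; python3 -m pendant '0 0 0 0;0 0 0 0;0 0 0 0;0 0 0 0;0 0 0 0' |sed -n '1,2p;4p'; python3 -c "
from h import *
for n in('top','wrist','scene'): c=get(n); save(c,n+'4.png')
save(load('scene'),'scene4c.png',(220,190,460,340),3)"
```

```text
time: 13.68
tool_pos: [0.5651, 0.009, 0.1484]
contact_force: [0.2, 3.2, -0.4]
time: 14.1
tool_pos: [0.5647, 0.0079, 0.1484]
contact_force: [1.2, 3.1, -1.4]
time: 14.52
tool_pos: [0.5647, 0.0078, 0.1484]
contact_force: [0.5, 3.3, -0.5]
time: 14.93
tool_pos: [0.5647, 0.0078, 0.1484]
contact_force: [0.3, 4.2, -1.1]
```

View pics/scene4c.png

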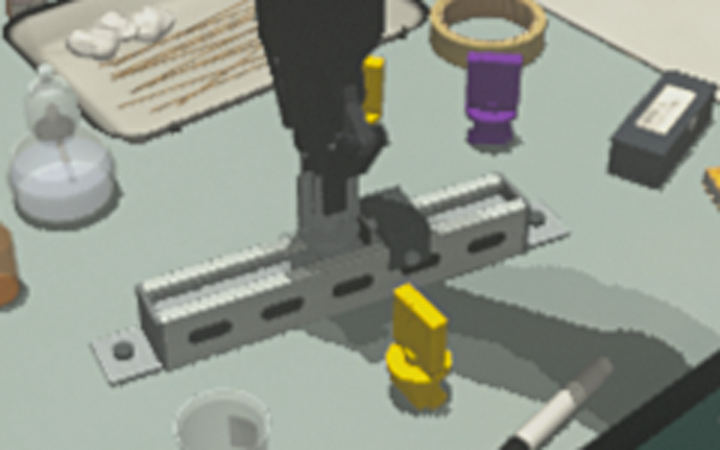

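The picture shows the nut standing in the slot with its collar against the stop's buffer (crop 365,225). At about 3.5 N the buffer should be roughly 5 mm in. Now I press down.

```bash
python3 -m pendant '0 0 0.1 0;0 0 0.2 0;0 0 0.3 0;0 0 0.4 0;0 0 0.5 0' |sed -n '1,2p;4p';python3 -m pendant '0 0 0.1 0;0 0 0.2 0;0 0 0.3 0;0 0 0.4 0;0 0 0.46 0' |sed -n '1,2p;4p';python3 -m pendant '0 0 0 0;0 0 0 0;0 0 0 0;0 0 0 0;0 0 0 0' |sed -n '1,2p;4p'
```

```text
time: 15.5
tool_pos: [0.5648, 0.0079, 0.144]
contact_force: [-0.7, 3.0, 7.8]
time: 15.92
tool_pos: [0.5649, 0.0079, 0.1398]
contact_force: [-1.5, 3.1, 11.1]
time: 16.33
tool_pos: [0.5649, 0.0079, 0.1397]
contact_force: [-1.1, 3.1, 8.9]
```

```bash
python3 -m pendant '0 0 0.04 0;0 0 0.08 0;0 0 0.08 0;0 0 0.08 0;0 0 0.08 0' |sed -n '1,2p;4p'; python3 -m pendant '-0.01 0.01 0 5;-0.02 0.02 0 10;-0.03 0.03 0 15;-0.03 0.03 0 20;-0.03 0.03 0 20'; python3 to.py .565 .008 .139 -104.65
```

```text
time: 16.75
tool_pos: [0.5649, 0.0079, 0.1391]
contact_force: [-1.6, 2.7, 9.7]
time: 17.17
tool_pos: [0.5679, 0.0073, 0.1399]
orientation: [2.781, 1.453, 0.009]
contact_force: [2.0, 2.9, 10.3]
gripper_width: 0.13
grip_force: 60.8
t 17.17 tcp [0.5679 0.0073 0.1399] yang -34.82 tilt [ 0.0068 -0.0004] F [ 2.   2.9 10.3] q7 -0.92 go: -0.11 -0.28 0.09 69.8
```

```bash
python3 -m pendant '0 0 0 0;0 0 0 0;0 0 0 0;0 0 0 0;0 0 0 0' |sed -n '1,2p;4p'; python3 to.py .565 .008 .139 -104.65
```

```text
time: 17.58
tool_pos: [0.5678, 0.0073, 0.1399]
contact_force: [1.8, 3.1, 10.2]
t 17.58 tcp [0.5678 0.0073 0.1399] yang -34.66 tilt [0.0067 0.0001] F [ 1.8  3.1 10.2] q7 -0.91 go: -0.11 -0.27 0.09 70.0
```

```bash
python3 -m pendant '-0.05 -0.1 0.04 0;-0.1 -0.24 0.08 0;-0.1 -0.24 0.08 0;-0.1 -0.24 0.08 0;-0.1 -0.24 0.08 0' |sed -n '1,2p;4p'; python3 to.py .5652 .0077 .139 -104.65
```

```text
time: 18.0
tool_pos: [0.5672, 0.0075, 0.1397]
contact_force: [3.8, 1.7, 10.4]
t 18.00 tcp [0.5672 0.0075 0.1397] yang -34.66 tilt [ 0.011 -0.   ] F [ 3.8  1.7 10.4] q7 -0.92 go: -0.09 -0.18 0.07 70.0
```

```bash
python3 -m pendant '0 0 0 0;0 0 0 0;0 0 0 0;0 0 0 0;0 0 0 0' |sed -n '1,2p;4p'; python3 to.py .5652 .0077 .139 -104.65; python3 -c "
from h import *
s=read_state(); print(s['moment'],s['qpos'].round(3),s['tau'].round(1),s['joint_velocities'].round(4),s['gripper_width'])
c=get('wrist'); save(c,'w5.png')"
```

```text
time: 18.42
tool_pos: [0.5672, 0.0075, 0.1397]
contact_force: [4.8, 1.3, 10.9]
t 18.42 tcp [0.5672 0.0075 0.1397] yang -34.66 tilt [ 0.011 -0.   ] F [ 4.8  1.3 10.9] q7 -0.92 go: -0.09 -0.18 0.07 70.0
[ 0.20757851 -0.85848426  0.05844645] [ 0.021  0.635 -0.159  2.073  0.225  0.439 -0.915] [  0.9 -40.6   0.   -5.4  -0.    1.2  -0. ] [-0.0007 -0.0014  0.     -0.0002  0.0013  0.0005  0.0009] 0.12887647321206017
```

View pics/w5.png

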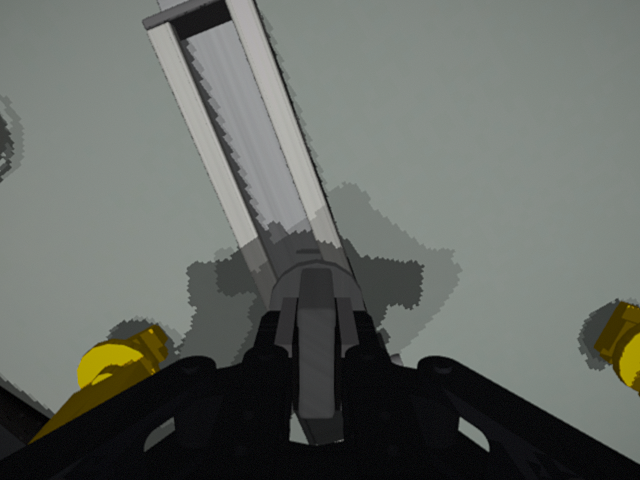

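The picture shows the nut still square in the grip, turned 20° clockwise. The sideways force looks like floor friction. I'll measure where the nut sits across the slot.

```bash
cat > off2.py <<'E'
from h import *
from scipy.spatial import ConvexHull
c=load('wrist'); P=cloud(c); s=read_state(); M=R.from_rotvec(s['orientation']).as_matrix(); t=s['tool_pos']
Q=(P-t)@M; z=P[...,2]; v,u=np.mgrid[:480,:640]
a=np.radians(75.35); d=np.array([np.cos(a),np.sin(a)]); n=np.array([d[1],-d[0]]); rx=lambda p:(p-np.array([.5618,.0002]))@n*1000; ry=lambda p:(p-np.array([.5618,.0002]))@d*1000
q=P[(z>.037)&(z<.045)][:,:2]; X,Y=rx(q),ry(q); g=(abs(X)<27); X,Y=X[g],Y[g]
for b in range(20,130,15):
    w=(Y>b)&(Y<b+15)
    if w.sum()>100: print('rail y',b,'edges',np.percentile(X[w],[1,99]).round(1),'mid',np.percentile(X[w],[1,99]).mean().round(2))
m=(Q[...,2]>.082)&(Q[...,2]<.1)&(v>240)&(v<310)&(u>260)&(u<375)
k=Q[m][:,:2]*1000; w=k[ConvexHull(k).vertices]; w=w[w[:,0]>6]
f=np.linalg.lstsq(np.c_[2*w,np.ones(len(w))],(w**2).sum(1),rcond=None)[0]; print('collar tool xy',f[:2].round(2),'r',np.sqrt(f[2]+f[:2]@f[:2]).round(2))
cw=t+M@np.array([f[0]/1000,f[1]/1000,.0925]); print('collar in rail x %.2f y %.2f'%(rx(cw[:2]),ry(cw[:2])),'TCP rail x %.2f y %.2f'%(rx(t[:2]),ry(t[:2])),'tilt',M[:2,2])
E
python3 off2.py
```

```text
rail y 20 edges [-17.9  22.6] mid 2.33
rail y 35 edges [-18.   22.6] mid 2.31
rail y 50 edges [-18.   22.6] mid 2.29
rail y 65 edges [-18.   22.6] mid 2.31
rail y 80 edges [-18.   22.6] mid 2.31
rail y 95 edges [-18.   22.6] mid 2.29
rail y 110 edges [-17.9  22.6] mid 2.32
rail y 125 edges [-17.9  17.4] mid -0.29
collar tool xy [ 6.71 -4.96] r 22.74
collar in rail x 1.96 y 16.62 TCP rail x 3.35 y 8.36 tilt [ 1.08878813e-02 -1.77924892e-05]
```

```bash
python3 -m pendant '-0.02 -0.05 0 0;-0.04 -0.1 0 0;-0.05 -0.14 0 0;-0.07 -0.19 0 0;-0.07 -0.19 0 0' |sed -n '1,2p;4p'; python3 to.py .5652 .0077 .139 -104.65
```

```text
time: 18.88
tool_pos: [0.5666, 0.0075, 0.1399]
contact_force: [6.5, 0.8, 9.3]
t 18.88 tcp [0.5666 0.0075 0.1399] yang -34.67 tilt [ 0.0142 -0.0001] F [6.5 0.8 9.3] q7 -0.92 go: -0.07 -0.13 0.09 70.0
```

```bash
python3 -m pendant '0 0 0.04 0;0 0 0.08 0;0 0 0.12 0;0 0 0.15 0;0 0 0.15 0' |sed -n '1,2p;4p'; python3 -m pendant '0 0 0 0;0 0 0 0;0 0 0 0;0 0 0 0;0 0 0 0' |sed -n '1,2p;4p'; python3 to.py .5652 .0077 .139 -104.65;python3 -c "
from h import *
s=read_state(); print(s['moment'],s['qpos'].round(4),s['tau'].round(1))"
```

```text
time: 19.3
tool_pos: [0.5666, 0.0076, 0.1385]
contact_force: [4.7, 0.2, 10.0]
time: 19.72
tool_pos: [0.5666, 0.0076, 0.1386]
contact_force: [4.9, 0.6, 10.2]
t 19.72 tcp [0.5666 0.0076 0.1386] yang -34.67 tilt [ 0.0141 -0.0001] F [ 4.9  0.6 10.2] q7 -0.92 go: -0.07 -0.12 -0.05 70.0
[ 0.02577402 -1.29773004  0.01685548] [ 0.019   0.636  -0.1563  2.0761  0.227   0.431  -0.9178] [  0.5 -40.3  -0.5  -4.2  -0.2   1.7  -0. ]
```

```bash
python3 -m pendant '0 0 0 -2;0 0 0 -4;0 0 0 -6;0 0 0 -6;0 0 0 -6' |sed -n '1,2p;4p';python3 to.py .5652 .0077 .139 -104.65;python3 -c "
from h import *
s=read_state(); print(s['moment'],s['tau'].round(1))"
```

```text
time: 20.13
tool_pos: [0.5646, 0.0086, 0.138]
contact_force: [3.6, 3.2, 10.5]
t 20.13 tcp [0.5646 0.0086 0.138 ] yang -28.63 tilt [0.0095 0.0007] F [ 3.6  3.2 10.5] q7 -0.85 go: -0.04 0.10 -0.10 76.0
[ 0.49929976 -0.63913183  0.09151546] [  1.6 -40.6   0.4  -5.9   0.1   1.1  -0. ]
```

```bash
python3 -m pendant '0 0 0 2;0 0 0 4;0 0 0 6;0 0 0 8;0 0 0 8' |sed -n '1,2p;4p';python3 to.py .5652 .0077 .139 -104.65;python3 -c "
from h import *
s=read_state(); print(s['moment'],s['tau'].round(1))"
```

```text
time: 20.55
tool_pos: [0.5645, 0.0083, 0.1379]
contact_force: [2.4, 1.3, 10.2]
t 20.55 tcp [0.5645 0.0083 0.1379] yang -36.71 tilt [0.0093 0.    ] F [ 2.4  1.3 10.2] q7 -0.94 go: -0.01 0.09 -0.11 67.9
[ 0.45439954 -0.65128855 -0.07732996] [  1.2 -41.1   0.6  -5.9   0.1   1.1  -0.1]
```

```bash
python3 -m pendant '0.01 0.02 0 5;0.02 0.05 0 10;0.02 0.07 0 15;0.02 0.07 0 20;0.02 0.07 0 24' |sed -n '1,2p;4p';python3 to.py .5652 .0077 .138 -104.65;python3 -c "
from h import *
s=read_state(); print(s['moment'],s['tau'].round(1))"
```

```text
time: 20.97
tool_pos: [0.5651, 0.0075, 0.1379]
contact_force: [2.4, 2.3, 10.0]
t 20.97 tcp [0.5651 0.0075 0.1379] yang -60.88 tilt [ 0.0089 -0.0006] F [ 2.4  2.3 10. ] q7 -1.22 go: 0.02 -0.01 -0.01 43.8
[ 0.22183211 -0.57082496  0.08195545] [  1.7 -41.1   0.9  -6.    0.2   0.9   0.2]
```

```bash
python3 -m pendant '0.02 0.02 0 5;0.04 0.04 0 10;0.06 0.06 0 15;0.07 0.07 0 20;0.07 0.07 0 24' |sed -n '1,2p;4p';python3 to.py .5652 .0077 .138 -104.65;python3 -c "
from h import *
s=read_state(); print(s['moment'],s['tau'].round(1))"
```

```text
time: 21.38
tool_pos: [0.5655, 0.0069, 0.1378]
contact_force: [3.2, 2.5, 10.6]
t 21.38 tcp [0.5655 0.0069 0.1378] yang -84.89 tilt [ 0.0075 -0.0011] F [ 3.2  2.5 10.6] q7 -1.49 go: -0.02 -0.09 -0.02 19.8
[ 0.15598524 -0.4516464   0.04267355] [  1.4 -41.1   1.7  -6.3   0.2   0.7   0.2]
```

```bash
python3 -m pendant '0.02 0.01 0 5;0.04 0.02 0 10;0.07 0.03 0 14;0.09 0.03 0 17;0.09 0.03 0 19.5' |sed -n '1,2p;4p';python3 -m pendant '0 0 0 0;0 0 0 0;0 0 0 0;0 0 0 0;0 0 0 0' |sed -n '1,2p;4p';python3 to.py .5652 .0077 .138 -104.65;python3 -c "
from h import *
s=read_state(); print(s['moment'],s['tau'].round(1))
get('wrist')
t=s['tool_pos'][:2]-[.5618,.0002]; print('rail X,Y',t@[.9675,-.2529],t@[.2529,.9675])"
```

```text
time: 21.8
tool_pos: [0.5659, 0.0065, 0.1377]
contact_force: [1.4, 0.9, 10.2]
time: 22.22
tool_pos: [0.5658, 0.0065, 0.1377]
contact_force: [1.3, 0.4, 10.4]
t 22.22 tcp [0.5658 0.0065 0.1377] yang -104.21 tilt [ 0.0061 -0.001 ] F [ 1.3  0.4 10.4] q7 -1.70 go: -0.09 -0.11 -0.03 0.4
[ 0.26738833 -0.40287295 -0.03104145] [  0.6 -41.    2.9  -6.6   0.2   0.5   0. ]
rail X,Y 0.00229418344670419 0.007072967529354549
```

```bash
python3 -m pendant '0 0 -0.1 0;0 0 -0.2 0;0 0 -0.3 0;0 0 -0.35 0;0 0 -0.35 0' |sed -n '1,2p;4p';python3 to.py .5652 .0077 .138 -104.65; python3 -m pendant '0 0 -0.1 0;0 0 -0.2 0;0 0 -0.3 0;0 0 -0.35 0;0 0 -0.35 0' |sed -n '1,2p;4p';python3 to.py .5652 .0077 .138 -104.65
```

```text
time: 22.68
tool_pos: [0.5658, 0.0065, 0.1409]
contact_force: [2.7, 0.6, 7.6]
t 22.68 tcp [0.5658 0.0065 0.1409] yang -104.20 tilt [ 0.0061 -0.0011] F [2.7 0.6 7.6] q7 -1.71 go: -0.09 -0.10 0.29 0.5
time: 23.1
tool_pos: [0.5656, 0.0066, 0.1439]
contact_force: [4.6, -0.6, 7.2]
t 23.10 tcp [0.5656 0.0066 0.1439] yang -104.19 tilt [ 0.006  -0.0012] F [ 4.6 -0.6  7.2] q7 -1.71 go: -0.07 -0.10 0.59 0.5
```

```bash
python3 -m pendant '0.05 0 0 0;0.1 0 0 0;0.15 0 0 0;0.15 0 0 0;0.15 0 0 0' |sed -n '1,2p;4p';python3 to.py .5652 .0077 .145 -104.65; python3 -m pendant '0.05 0 -0.05 0;0.1 0 -0.1 0;0.1 0 -0.1 0;0.1 0 -0.1 0;0.1 0 -0.1 0' |sed -n '1,2p;4p';python3 to.py .5652 .0077 .145 -104.65
```

```text
time: 23.52
tool_pos: [0.566, 0.0065, 0.1436]
contact_force: [3.8, 0.6, 7.3]
t 23.52 tcp [0.566  0.0065 0.1436] yang -104.18 tilt [ 0.0034 -0.0008] F [3.8 0.6 7.3] q7 -1.71 go: -0.10 -0.09 -0.14 0.5
time: 23.93
tool_pos: [0.5661, 0.0066, 0.144]
contact_force: [3.4, 0.5, 5.8]
t 23.93 tcp [0.5661 0.0066 0.144 ] yang -104.16 tilt [ 0.0017 -0.0006] F [3.4 0.5 5.8] q7 -1.71 go: -0.12 -0.09 -0.10 0.5
```

```bash
python3 -m pendant '0.05 0 -0.05 0;0.1 0 -0.1 0;0.1 0 -0.1 0;0.1 0 -0.1 0;0.1 0 -0.1 0' |sed -n '1,2p;4p';python3 to.py .5652 .0077 .145 -104.65; python3 -m pendant '0.05 0 -0.05 0;0.07 0 -0.1 0;0.07 0 -0.1 0;0.07 0 -0.1 0;0.07 0 -0.1 0' |sed -n '1,2p;4p';python3 to.py .5652 .0077 .145 -104.65
```

```text
time: 24.35
tool_pos: [0.5663, 0.0066, 0.1447]
contact_force: [2.2, 0.7, 3.9]
t 24.35 tcp [0.5663 0.0066 0.1447] yang -104.15 tilt [-0.     -0.0004] F [2.2 0.7 3.9] q7 -1.71 go: -0.14 -0.08 -0.03 0.5
time: 24.77
tool_pos: [0.5665, 0.0066, 0.1451]
contact_force: [3.1, -0.4, -2.7]
t 24.77 tcp [0.5665 0.0066 0.1451] yang -104.14 tilt [-0.0014 -0.0003] F [ 3.1 -0.4 -2.7] q7 -1.71 go: -0.15 -0.08 0.01 0.5
```

```bash
python3 -m pendant '0 0 0 0;0 0 0 0;0 0 0 0;0 0 0 0;0 0 0 0' 0.5;python3 -m pendant '0 0 -2 0;0 0 -4 0;0 0 -7 0;0 0 -10 0;0 0 -13 0' |sed -n '1,2p;4p'
python3 - <<'E'
from h import *
c=get('wrist'); save(c,'w6.png')
P=cloud(c);z=P[...,2]; p0=np.array([.5618,.0002]);d=np.array([.2529,.9675]);n=np.array([.9675,-.2529])
X=(P[...,:2]-p0)@n*1000; Y=(P[...,:2]-p0)@d*1000
near=(abs(X)<40)&(abs(Y)<60)
m=near&(z>.09)&(z<.106); q=P[m]; print('wing',m.sum(),np.median(q[:,2]),cv2.minAreaRect(np.c_[X[m],Y[m]].astype(np.float32)))
m=near&(z>.051)&(z<.0585)&(abs(X)<25); print('mid z',m.sum(),np.percentile(Y[m],[1,50,99]),np.percentile(X[m],[1,99]))
m=near&(z>.0385)&(z<.0435)&(Y>32);print('rail X',np.percentile(X[m],[1,99]))
E
```

```text
time: 25.18
tool_pos: [0.5664, 0.0068, 0.1456]
orientation: [3.118, -0.387, -0.002]
contact_force: [1.1, -0.8, -0.3]
gripper_width: 0.501
grip_force: 0.0
time: 25.6
tool_pos: [0.5663, 0.0066, 0.2768]
contact_force: [1.6, 1.2, -0.3]
wing 1214 0.0994866207697585 ((1.2552108764648438, 7.946835517883301), (40.39991760253906, 11.829527854919434), 0.7315918803215027)
mid z 4174 [-56.71639283 -32.5946001   25.09748478] [-20.37862678  24.17127378]
rail X [-17.96535564  22.68364011]
```

View pics/w6.png

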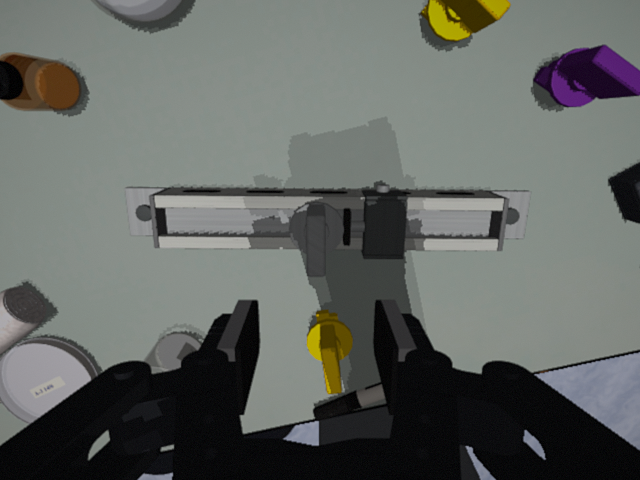

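Run:
```python
from h import *
c=load('wrist'); P=cloud(c); d=np.array([.2529,.9675]); n=np.array([.9675,-.2529]); p0=np.array([.5618,.0002])
for r in (214,222,230):
    print(r,[(u,c['color'][r,u].mean().astype(int),*( (P[r,u,:2]-p0)@d*1000).round(1).reshape(1),(P[r,u,2]*1000).round(0)) for u in range(324,372,2)])
f=lambda u,v,z:(plane(c,u,v,z)[:2]-p0)@d*1000
print('face',f(343,225,.0555),'stop',f(363,225,.054),'collar L/R',f(290,225,.056),f(340,225,.056))
```

```text
214 [(324, np.int64(45), np.float64(2.9), np.float64(95.0)), (326, np.int64(68), np.float64(0.7), np.float64(56.0)), (328, np.int64(64), np.float64(-0.7), np.float64(57.0)), (330, np.int64(67), np.float64(-2.2), np.float64(55.0)), (332, np.int64(66), np.float64(-3.6), np.float64(56.0)), (334, np.int64(66), np.float64(-5.0), np.float64(56.0)), (336, np.int64(64), np.float64(-6.4), np.float64(56.0)), (338, np.int64(59), np.float64(-7.9), np.float64(55.0)), (340, np.int64(63), np.float64(-11.1), np.float64(26.0)), (342, np.int64(62), np.float64(-12.7), np.float64(26.0)), (344, np.int64(6), np.float64(-12.2), np.float64(54.0)), (346, np.int64(8), np.float64(-13.6), np.float64(55.0)), (348, np.int64(6), np.float64(-15.1), np.float64(54.0)), (350, np.int64(20), np.float64(-16.5), np.float64(55.0)), (352, np.int64(64), np.float64(-20.5), np.float64(26.0)), (354, np.int64(63), np.float64(-22.1), np.float64(26.0)), (356, np.int64(62), np.float64(-23.7), np.float64(26.0)), (358, np.int64(63), np.float64(-25.3), np.float64(25.0)), (360, np.int64(62), np.float64(-26.9), np.float64(25.0)), (362, 
[... 2449 characters left out ...]
8), np.float64(56.0)), (352, np.int64(58), np.float64(-18.8), np.float64(49.0)), (354, np.int64(56), np.float64(-20.1), np.float64(51.0)), (356, np.int64(57), np.float64(-21.6), np.float64(51.0)), (358, np.int64(57), np.float64(-23.1), np.float64(51.0)), (360, np.int64(58), np.float64(-24.3), np.float64(53.0)), (362, np.int64(60), np.float64(-26.0), np.float64(51.0)), (364, np.int64(40), np.float64(-27.4), np.float64(52.0)), (366, np.int64(30), np.float64(-28.6), np.float64(54.0)), (368, np.int64(29), np.float64(-30.1), np.float64(53.0)), (370, np.int64(29), np.float64(-31.7), np.float64(52.0))]
face -11.667368709305345 stop -26.219996059487936 collar L/R 26.39598088526895 -9.480446621025411
```

The last view shows the wing across the rail at column 315 and the collar touching the buffer face at column 343. The foot is about 26 mm up and the buffer about 5 mm in, so I hand in.

```bash
python3 -c "
from workcell import finish_job
print(finish_job())"
```

```text
the job is handed in; nothing more can be done
None
```

The job is handed in (the hand-in returned no verdict): the nut is caught under the lips, wing across the rail within about 1°, foot about 26 mm up, and the buffer is an estimated 5 mm in; the first 20° of the turn met resistance (up to about 7 N sideways at the wrist) until I backed off and pressed deeper.

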